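# Hold the check cell in the galley water tester's beam

### The arm

A 6-joint arm with a two-finger parallel gripper is mounted at the origin on the work surface. World frame = base frame: x ahead of the robot, y to its left, z up, the work surface at z = 0. Lengths are in mm, angles in rad, forces in N, time in s.
With the tool pointing down it reaches from about 300 to 775 mm from the base axis. Payload 14.6 kg.
Tool frame: the origin (TCP) lies midway between the tips of the shut fingers; the grasp point (between the pads) lies grasp_offset behind it (grasp_offset is the distance from the TCP to the grasp point, in mm); z points along the fingers, y is the line along which they close (so a half turn about z gives the same grasp; the last joint's range is limited). The gripper opens to 94 mm and grips with 3 to 60 N. Pads are 16 mm wide; open, the fingers measure 119 mm over their backs; the gripper's body (75 mm by 177 mm) begins 78 mm behind the grasp point.
Start: joints at [-1.367, 0.3, 1.521, -0, 1.321, -0.067], TCP at [147.119, -529.948, 174.346] pointing down, gripper open.
Joint ranges: [-3.03, 3.03], [-0.79, 2.21], [0.23, 2.52], [-1.04, 4.18], [0, 3.07], [-2.55, 2.55]. Speed limits (rad/s): [2.22, 2.22, 2.57, 3.14, 3.14, 3.14].

### API

Orientations are given as [roll, pitch, yaw] about the fixed x, y, z axes, in that order (R = Rz(yaw) Ry(pitch) Rx(roll)).
In Python, from cell import * gives the robot as it stands. The module is installed in compiled form; this text tells all that it offers.
- The arm moves only by the shell command python3 -m jog 'ROWS' [FORCE]. ROWS is JSON, a list of rows, each a list of 3 entries, a list of its own where there are three numbers: the finger opening in mm, from 0 to 94, then the shift along the tool's x, y, z in units of 50 mm (1.0 is 50 mm), then the turn about the tool's z in units of 180 degrees (1.0 is 180 degrees). In form: [[fingers, [dx, dy, dz], twist], ...]. A call has 1 to 20 rows; each row shifts and turns the commanded pose from where the row before left it, along the tool's axes as they then stand; what a row does not reach is not made up. A row lasts 1/10 s, in which the tool goes at most 50 mm and 8.59 degrees, less where a joint would pass 70% of its speed; a pose out of reach is approached as far as the arm can. A call with a number of a shift or a turn outside -1 to 1 is refused whole. A call with a gripper value outside its range is refused whole. The fingers move at their own pace and stop on an object; FORCE is the grip in N (left out, the last holds). Time passes only in rows, so rows that do not move let the fingers close. It gives the time, the measured TCP pose, the force, the opening and the grip force at its end, in the units of the state.
- read_state(): the state, without advancing time (a new reading comes with each control period).
- camera(name): name is "side" or "top" or "wrist"; returns the picture (480x640x3 uint8, red, green, blue); there is no depth.
- calibration(name): a dict with "mtx" (3x3 intrinsics, pixels), "cam_to_world" (4x4, takes a point from camera to world coordinates); the wrist camera has in their place "hand_eye" (4x4, takes a point from camera to tool coordinates, whose origin is the TCP and whose axes are the flange's). Camera axes: x right, y down, z forward; pixel columns grow to the right and rows downward; lengths in mm; the calibration is good to about 2 mm. The wrist camera is an equidistant fisheye: a pixel r from the principal point sees the ray r / f radians off the axis. A picture is of the moment at which its call begins: read the wrist's pose just before it. calibration takes no time and is no camera call.
- sign_off(): hands the job in; it is judged then, once.
Trained networks look in the newest picture that a camera, given by its name, has taken for a name from the list of things; names that differ only in an ending like _2 or _b are one class to them, and where a whole thing is asked for, a point or a joint stands for the part that bears it (a point fixed in the world has none). Each returns a list of dicts, best first, with "conf" (0 to 1); they miss things now and then, are a little off and sometimes report something else, mostly with a low value. They report only what shows in the picture. A call takes as long as a camera call.
- regions_of(camera, query): "pixels" (480x640 bool, what is visible of it) and "rect" ([centre column, centre row, width, height] in pixels, round what is visible of it).
The state is a dict: "clock": time; "joints": joint angles; "qd": joint speeds; "effort": joint torques, N m; "eef_pos": TCP position; "eef_rot": TCP orientation; "wrist_force": force on the tool from outside, world axes, zero at the start; "moment": the same for the moment, N m; "finger_gap": finger opening in mm; "finger_force": force on a finger pad.
Only numpy, scipy, OpenCV 4.12 (cv2) and the standard library are available. Lean on these libraries where they do the work, as an engineer would, in place of code of your own. Each camera call takes 0.05 s, during which the arm holds its last target. There are 200 camera calls.

### The job

Switch on the water clarity tester's lamp by pushing its red-knobbed lever fully over to the far side; only then take the blue-capped glass check cell out of the rack, gripping it by its two white frosted faces and never touching its clear windows with the fingers. Bring it between the lamp post and the sensor post and hold it there upright and still, its middle in line with the two lenses and half-way between them, its clear windows squarely facing the lenses, touching nothing but the fingers. Finish while still holding it there, with the lamp left on, and leave the two spare cells and the crockery, flask, jam pack and foil dish where they stand.

Things in the scene. Friction and masses are not known exactly. Their poses are not given: they have to be found in the camera images.
- cell_center (a point): Centre (35 mm above the underside, 50 mm above the counter in the rack) of the blue-capped check cell: solid glass, 24 x 24 x 70 mm tall, about 60 g, upright in one of three rack sockets. x axis: out through the two clear see-through windows; y: out through the two opaque white frosted faces (18 mm wide, 24 mm apart, from 27 mm below to 23 mm above this point); z up. Cap 12 mm tall on top.
- cell: The same blue-capped cell, origin at the centre of its underside, axes as above. Frosted plates and windows both stand 2 mm proud of the glass core.
- rack: Fixed grey rack block, 165 mm (its x) by 60 mm (y) by 30 mm tall, origin under its centre; three square sockets 27 mm wide, 15 mm deep, in a row along its x, 50 mm apart. Cells stand with frosted faces towards the rack's +y and -y sides, so the fingers come down on either side of the row.
- beam (a point): Middle of the fixed clarity tester's light path, half-way between its two lenses, 115 mm above the counter. Axes are the tester's: y along the beam towards the lamp, x to its far side, z up. The lenses (18 mm across) sit in the posts' inner faces, 35 mm either side of this point along y.
- tester: The fixed clarity tester; origin on the counter 115 mm below the beam point, same axes. Grey base 120 mm (x) by 290 mm (y from -190 to +100), 30 mm tall; on it a black lamp post (+y) and white sensor post (-y), each 50 mm (x) by 45 mm (y), inner faces 70 mm apart, tops 135 mm above the counter.
- lamp_lever (a joint): Lamp lever angle in rad: 0 is off, leaning to the tester's -x (robot) side; 1.0 is its stop, fully over to the +x (far) side, lamp on. Starts between 0 and 0.25, turns easily (1 to 2 N at the knob) and stays where it is left.
- lamp_lever_tip (a point): Centre of the red ball knob, 26 mm across, on the lever's end (moves with it). Pivot: in the tester's frame x 0, y -150 mm, 52 mm above the counter; knob centre 55 mm from it, swinging from x -26 to +26 mm, 100 to 107 mm above the counter. The lever's block is 70 (x) by 50 (y) mm, its top 55 mm above the counter.
- spare_red_center (a point): Centre of a spare cell, same shape and size, with a red cap, in another socket. Leave alone.
- spare_grey_center (a point): Centre of a spare cell, same shape and size, with a black cap, in another socket. Leave alone.
- flask: White flask with black lid, 72 mm across, 210 mm tall; origin under its centre. Leave alone.
- fruit_bowl: White bowl of fruit pieces, 140 mm across, 50 mm tall; origin under its centre. Leave alone.
- fruit_bowl2: Second such bowl. Leave alone.
- tumbler0: Amber glass tumbler, 72 mm across, 85 mm tall, on a tray; origin under its centre. Leave alone.
- tumbler1: Clear glass tumbler, same size, on the tray. Leave alone.
- jam_pack: Small jam portion pack, white with red top, 46 x 34 x 16 mm; origin under its centre. Leave alone.
- foil_dish: Foil dish, 100 x 75 x 30 mm; origin under its centre. Leave alone.

How it is judged (in metres and radians):
On the way, in this order (a step that is already met when the one before it is completed fails the run):
1. the lamp lever is fully over (on) while the blue-capped cell still stands in the rack (value of joint lamp_lever above 0.8 rad and distance of cell_center from where it was at the start of the episode below 0.012 m), for 0.2 s.
2. the cell is lifted clear of the rack, gripped by both frosted faces (height (world z) of cell_center above 0.075 m and value of joint lamp_lever above 0.8 rad and contact force between the fingers and cell_c3 above 0.5 N and contact force between the fingers and cell_c4 above 0.5 N), for 0.2 s.
At the end, for the whole second after the job is handed in: Cell held still by both frosted faces, centre within 7 mm across, 10 mm in height and 10 mm along the beam of its middle, upright and square within 0.15 rad, not touching the tester; lever past 0.8 rad; spare cells within 12 mm, other things within 30 mm of where they were (x of cell_center in the frame of beam between -0.007 and 0.007 m and y of cell_center in the frame of beam between -0.01 and 0.01 m and z of cell_center in the frame of beam between -0.01 and 0.01 m and angle between the x axis of cell_center and the y axis of beam, either way round below 0.15 rad and angle between cell_center's own z axis and vertical below 0.15 rad and contact force between the fingers and cell_c3 above 0.5 N and contact force between the fingers and cell_c4 above 0.5 N and contact force between cell and tester below 0.2 N and value of joint lamp_lever above 0.8 rad and linear speed of cell below 0.02 m/s and distance of each of spare_red_center, spare_grey_center from where it was at the start of the episode below 0.012 m and distance of each of flask, fruit_bowl, fruit_bowl2, tumbler0, tumbler1, jam_pack, foil_dish from where it was at the start of the episode below 0.03 m); the arm keeps its last pose, push and grip.
It fails at once if the fingers touch a clear window of the cell (contact force between the fingers and cell_c1 above 0.5 N or contact force between the fingers and cell_c2 above 0.5 N).
It fails at once if a spare cell is taken from its socket or another thing on the counter is knocked away (distance of any of spare_red_center, spare_grey_center from where it was at the start of the episode above 0.012 m or distance of any of flask, fruit_bowl, fruit_bowl2, tumbler0, tumbler1, jam_pack, foil_dish from where it was at the start of the episode above 0.03 m).
It also fails if it takes over 51 s, if anything falls off the work surface, if the arm or the gripper's body presses on something with over 40 N, if the wrist force passes 120 N, or if a joint passes its speed limit or range.

## Working session

There is one attempt and no reset: what is moved stays moved. The work goes in short steps, Python scripts to look and compute and a shell command to move; the robot and the scene stay as the last step left them, time stands still between calls to the robot, and variables do not carry over. Pictures are saved under pics/ and viewed, at most 10 in all, crops included, and the job is handed in when it is done.

```bash
mkdir -p pics
python3 - <<'E'
from cell import *
import cv2,numpy as np
s=read_state(); print({k:s[k] for k in('clock','eef_pos','eef_rot','finger_gap')})
for n in('top','side'):
    im=camera(n); cv2.imwrite(f'pics/{n}0.png',im[:,:,::-1])
    c=calibration(n); print(n,np.round(c['mtx'],1).tolist(),np.round(c['cam_to_world'],3).tolist())
    for q in('cell_center','spare_red_center','spare_grey_center','rack','tester','lamp_lever_tip'):
        r=regions_of(n,q); print(q,[(round(d['conf'],2),np.round(d['rect']).tolist()) for d in r[:3]])
print(calibration('wrist'))
E
```

```text
{'clock': 0.0, 'eef_pos': array([ 147.05614034, -529.65855432,  173.78034866]), 'eef_rot': array([-3.14038983e+00, -6.82652493e-05,  2.70774601e-01]), 'finger_gap': 93.8248352636145}
top [[546.4, 0.0, 322.5], [0.0, 546.4, 237.8], [0.0, 0.0, 1.0]] [[-0.026, -0.985, 0.173, 307.221], [-1.0, 0.028, 0.009, -18.334], [-0.014, -0.173, -0.985, 1661.741], [0.0, 0.0, 0.0, 1.0]]
cell_center [(0.46, [251.0, 270.0, 10.0, 8.0])]
spare_red_center [(0.68, [261.0, 238.0, 10.0, 12.0])]
spare_grey_center [(0.5, [255.0, 252.0, 12.0, 10.0])]
rack [(0.64, [257.0, 255.0, 35.0, 56.0])]
tester [(0.76, [389.0, 251.0, 98.0, 40.0])]
lamp_lever_tip [(0.65, [253.0, 269.0, 8.0, 11.0])]
side [[621.2, 0.0, 319.7], [0.0, 621.2, 236.3], [0.0, 0.0, 1.0]] [[-0.902, -0.245, 0.355, -37.209], [-0.431, 0.553, -0.713, 1220.422], [-0.022, -0.796, -0.605, 1154.144], [0.0, 0.0, 0.0, 1.0]]
cell_center [(0.78, [310.0, 309.0, 10.0, 26.0])]
spare_red_center [(0.54, [282.0, 290.0, 10.0, 22.0]), (0.29, [304.0, 406.0, 66.0, 56.0])]
spare_grey_center [(0.52, [296.0, 301.0, 9.0, 22.0])]
rack [(0.78, [298.0, 314.0, 60.0, 43.0]), (0.65, [280.0, 291.0, 12.0, 22.0])]
tester [(0.72, [356.0, 225.0, 76.0, 80.0])]
lamp_lever_tip [(0.65, [378.0, 192.0, 11.0, 16.0])]
{'mtx': array([[371.64829954,   0.        , 322.31844542],
       [  0.        , 371.64829954, 241.93004032],
       [  0.        ,   0.        ,   1.        ]]), 'hand_eye': array([[ 6.10624371e-04, -9.72223067e-01, -2.34055412e-01,
         6.65400906e+01],
       [ 9.99999497e-01,  7.79932752e-04, -6.30810231e-04,
        -1.02533473e+00],
       [ 7.95835739e-04, -2.34054909e-01,  9.72223054e-01,
        -2.09672595e+02],
       [ 0.00000000e+00,  0.00000000e+00,  0.00000000e+00,
         1.00000000e+00]])}
```

Run:
```python
import cv2
a=cv2.imread('pics/top0.png')[160:350,170:500]; b=cv2.imread('pics/side0.png')[120:440,200:480]
cv2.imwrite('pics/v1.png',cv2.resize(a,None,fx=2.4,fy=2.4,interpolation=3)); cv2.imwrite('pics/v2.png',cv2.resize(b,None,fx=1.85,fy=1.85,interpolation=3))
```

```text
(no output)
```

View pics/v1.png

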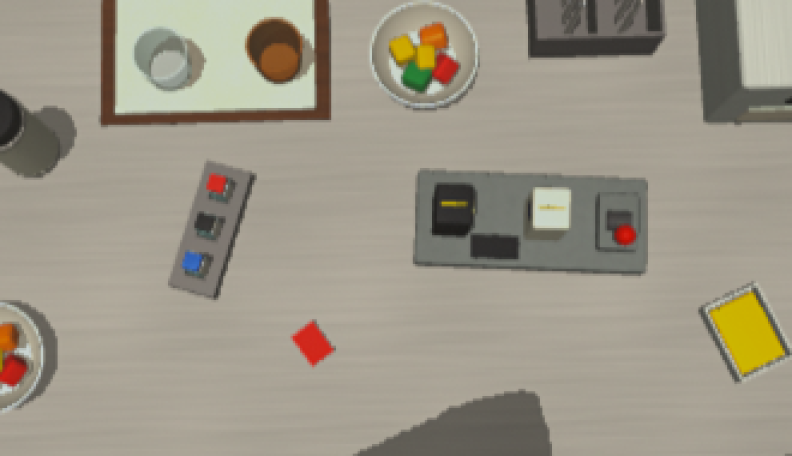

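View pics/v2.png

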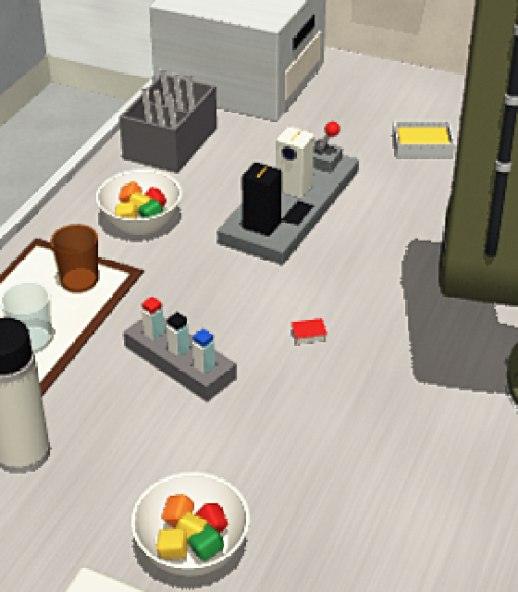

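The top view shows the rack at left with, from far to near, red, black and blue caps (blue at about px 251,269). The tester is at right, with the lamp post at px ~359,247, the sensor post at ~400,247 and the red knob at ~430,258. The side view confirms this layout, with the lever leaning to the robot side.

```bash
cat > h.py <<'E'
from cell import *
import cv2,numpy as np
from scipy.spatial.transform import Rotation as R
def ray(n,u,v,s=None):
    c=calibration(n); k=c['mtx']
    p=np.array([(u-k[0,2])/k[0,0],(v-k[1,2])/k[1,1]])
    if n=='wrist':
        r=np.hypot(*p)+1e-9; d=np.r_[p/r*np.sin(r),np.cos(r)]
        T=np.eye(4);T[:3,:3]=R.from_euler('xyz',s['eef_rot']).as_matrix();T[:3,3]=s['eef_pos']
        M=T@c['hand_eye']
    else: d=np.r_[p,1];M=c['cam_to_world']
    return M[:3,3],M[:3,:3]@d
def at(n,u,v,z,s=None):
    o,d=ray(n,u,v,s); return np.round(o+d*(z-o[2])/d[2],1)
def blobs(im,col,mina=15):
    h=cv2.cvtColor(im,cv2.COLOR_RGB2HSV); H,S,V=h[...,0],h[...,1],h[...,2]
    m={'red':((H<6)|(H>174))&(S>170)&(V>90),'blue':(H>100)&(H<125)&(S>130)&(V>80),'yellow':(H>18)&(H<32)&(S>150)&(V>120)}[col]
    n,l,st,ce=cv2.connectedComponentsWithStats(m.astype('uint8'))
    return [(st[i,4],np.round(ce[i],1),st[i,:4]) for i in range(1,n) if st[i,4]>=mina]
E
python3 - <<'E'
from h import *
import cell
print([x for x in dir(cell) if not x.startswith('_')], getattr(cell,'grasp_offset',None))
im=cv2.imread('pics/top0.png')[:,:,::-1].copy()
for c in('red','blue','yellow'):
    for a,p,b in blobs(im,c,6): print(c,a,p,b,at('top',*p,{'red':103,'blue':85,'yellow':135}[c]))
P=lambda x,y:(x/2.4+170,y/2.4+160)
for n,x,y,z in(('lampTop',455,205,135),('sensTop',551,210,135),('knob',625,235,100),('redcap',217,184,85),('blkcap',206,221,85),('bluecap',193,262,85),
 ('base TL',416,170,30),('TR',648,180,30),('BR',645,273,30),('BL',415,264,30),('rackTL',208,161,30),('rTR',256,174,30),('rBR',215,298,30),('rBL',169,286,30),('flask',35,165,0),('jam',313,343,16)): print(n,at('top',*P(x,y),z))
E
```

```text
['Unreachable', 'calibration', 'camera', 'grasp_offset', 'read_state', 'regions_of', 'sign_off'] 18.8
red 79 [354.8 188.2] [350 183  11  12] [ 726.4 -103.2  103. ]
red 43 [259.7 236. ] [256 233   8   7] [591.6 177.8 103. ]
red 57 [430.  257.4] [426 254   9   8] [ 515.1 -311.3  103. ]
red 154 [299.8 302.7] [292 295  17  17] [395.9  65.  103. ]
red 89 [174.9 314. ] [170 308  11  13] [373.5 420.2 103. ]
blue 45 [249.6 268.4] [246 265   8   8] [500.  210.1  85. ]
blue 485 [ 91.7 321.1] [ 86 297  12  49] [360.4 664.5  85. ]
yellow 174 [341.5 181.6] [332 175  20  14] [738.6 -63.8 135. ]
yellow 16 [357.8 244.4] [354 244  10   2] [ 553.6 -103.9  135. ]
yellow 599 [480.9 298.2] [466 282  31  34] [ 393.  -439.2  135. ]
yellow 188 [161.3 307.1] [152 299  19  17] [392.2 449.6 135. ]
lampTop [ 550.6 -108.9  135. ]
sensTop [ 541.4 -221.4  135. ]
knob [ 514. -313.  100.]
redcap [592.8 178.   85. ]
blkcap [547.4 191.7  85. ]
bluecap [497.7 207.7  85. ]
base TL [613.5 -67.5  30. ]
TR [ 592.3 -359.3   30. ]
BR [ 474.9 -348.2   30. ]
BL [494.1 -62.3  30. ]
rackTL [632.7 196.1  30. ]
rTR [614.2 135.3  30. ]
rBR [458.4 188.3  30. ]
rBL [475.  245.7  30. ]
flask [639.9 424.4   0. ]
jam [400.1  67.8  16. ]
```

```bash
python3 -m jog '[[0,[0.4,-0.13,0],0],[0,[0.7,-0.23,0],0],[0,[0.75,-0.25,0],0],[0,[0.75,-0.25,0],0],[0,[0.75,-0.25,0],0],[0,[0.75,-0.25,0],0],[0,[0.75,-0.25,0],0],[0,[0.75,-0.25,0],0],[0,[0.75,-0.25,0],0],[0,[0.7,-0.23,0],0],[0,[0.45,-0.14,0],0],[0,[0,0,0],0.036],[0,[0,0,0],0.036],[0,[0,0,0],0.036],[0,[0,0,0],0],[0,[0,0,0],0]]' 20
python3 - <<'E'
from h import *
s=read_state(); im=camera('wrist'); cv2.imwrite('pics/w1.png',im[:,:,::-1]); np.save('s1.npy',s,allow_pickle=True)
print(s['clock'],s['eef_pos'],s['eef_rot'],s['wrist_force'])
for c in('red','yellow'):
    for a,p,b in blobs(im,c,30): print(c,a,p,b,at('wrist',*p,{'red':103,'yellow':135}[c],s))
E
```

```text
clock: 2.3
eef_pos: [475.3, -310.2, 174.4]
eef_rot: [3.142, -0.0, -0.065]
wrist_force: [-1.0, -0.2, 1.1]
finger_gap: 0.4
finger_force: 0.0
2.3 [ 475.27308661 -310.1902085   174.35930347] [ 3.14157723e+00 -4.54271488e-05 -6.52049586e-02] [-0.97045317 -0.17588598  1.05672883]
red 203 [116.7   4.3] [106   0  23  11] [ 695.3 -146.2  103. ]
red 751 [322.1 188.9] [307 174  31  31] [ 515.1 -311.8  103. ]
red 128 [ 39.  288.3] [ 32 281  16  15] [443.9 -17.6 103. ]
yellow 124 [450.  292.2] [437 262  26  60] [ 436.8 -402.6  135. ]
```

View pics/w1.png

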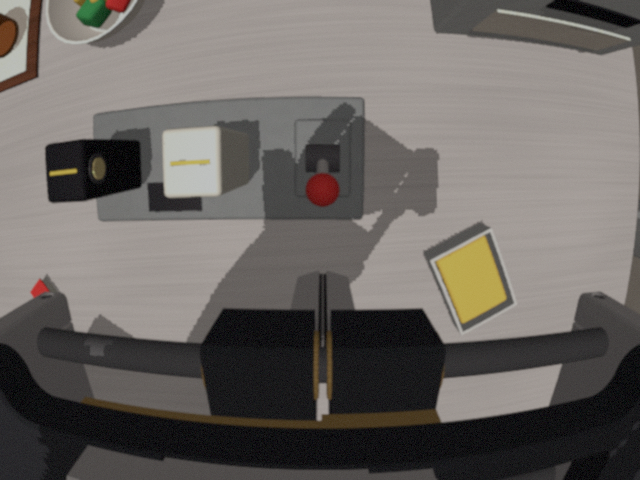

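The wrist view shows the knob at px 322,189, straight ahead of the shut fingers. It also shows the posts at left and the foil dish at right, clear of the path. Next I descend and push.

```bash
python3 -m jog '[[0,[0,0,0.4],0],[0,[0,0,0.5],0],[0,[0,0,0.5],0],[0,[0,0,0.3],0],[0,[0.2,0,0],0],[0,[0.2,0,0],0],[0,[0.12,0,0],0],[0,[0.12,0,0],0],[0,[0.12,0,0],0],[0,[0.12,0,0],0],[0,[0.12,0,0],0],[0,[0.1,0,0],0],[0,[0.1,0,0],0],[0,[0,0,0],0]]'
python3 - <<'E'
from h import *
s=read_state(); im=camera('wrist'); cv2.imwrite('pics/w2.png',im[:,:,::-1])
print(s['clock'],s['eef_pos'],s['wrist_force'])
for a,p,b in blobs(im,'red',60): print(a,p,b,at('wrist',*p,105,s))
E
```

```text
clock: 3.75
eef_pos: [535.6, -314.2, 89.2]
eef_rot: [-3.142, 0.0, -0.068]
wrist_force: [-0.8, 0.6, -0.4]
finger_gap: 0.4
finger_force: 0.0
3.75 [ 535.59426688 -314.22707756   89.23289216] [-0.82651834  0.57075083 -0.41621764]
857 [68.1 25.9] [52  7 33 39] [ 705.  -165.1  105. ]
```

View pics/w2.png

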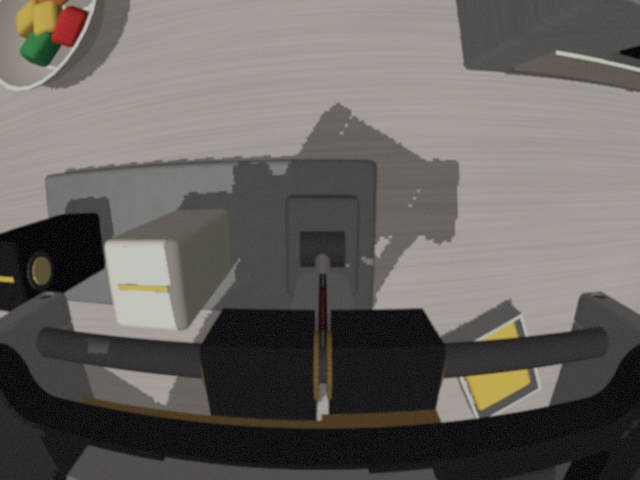

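The wrist view does not show the knob ahead of the fingers, only a red sliver at px 322,300 and the rod at 322,262. I'll check from the side.

Run:
```python
from h import *
im=camera('side'); t=camera('top')
a=cv2.resize(im[150:270,310:440,::-1],(520,480),interpolation=3); b=cv2.resize(t[220:300,340:460,::-1],(280,187),interpolation=3)
o=np.zeros((480,800,3),'uint8'); o[:,:520]=a;o[:187,520:]=b; cv2.imwrite('pics/v3.png',o)
for n,i in(('side',im),('top',t)): print(n,[(x[0],x[1]) for x in blobs(i,'red',8)])
w=calibration('side'); M=np.linalg.inv(w['cam_to_world'])
for tx,z in((-22,101),(0,107),(20,103),(26,100)):
    p=M@np.r_[536+tx*.9975,-314.6-.07*tx,z,1]; q=w['mtx']@p[:3]; print(tx,q[:2]/q[2])
```

```text
side [(np.int32(42), array([379.2, 189.1])), (np.int32(51), array([284.2, 225.1])), (np.int32(57), array([281.7, 284.4])), (np.int32(139), array([366.4, 297.1])), (np.int32(147), array([315. , 398.4]))]
top [(np.int32(79), array([354.8, 188.2])), (np.int32(43), array([259.7, 236. ])), (np.int32(156), array([299.8, 302.7])), (np.int32(91), array([174.9, 314. ]))]
-22 [380.06517346 189.36897148]
0 [373.70282112 185.95705741]
20 [367.8739057  185.43688513]
26 [366.12427813 185.76793867]
```

View pics/v3.png

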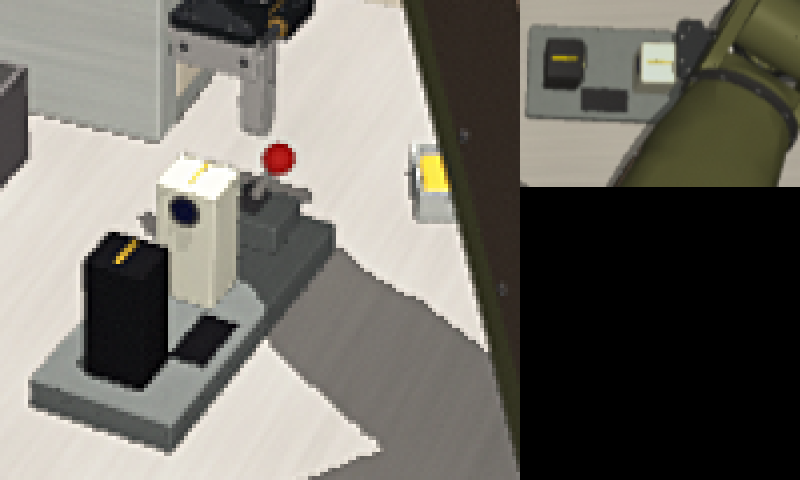

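Run:
```python
import cv2,numpy as np
f=lambda n:cv2.resize(cv2.imread(n)[240:420,260:390],None,fx=3,fy=3,interpolation=0)
cv2.imwrite('pics/v4.png',np.hstack([f('pics/w1.png'),f('pics/w2.png')]))
```

```text
(no output)
```

View pics/v4.png

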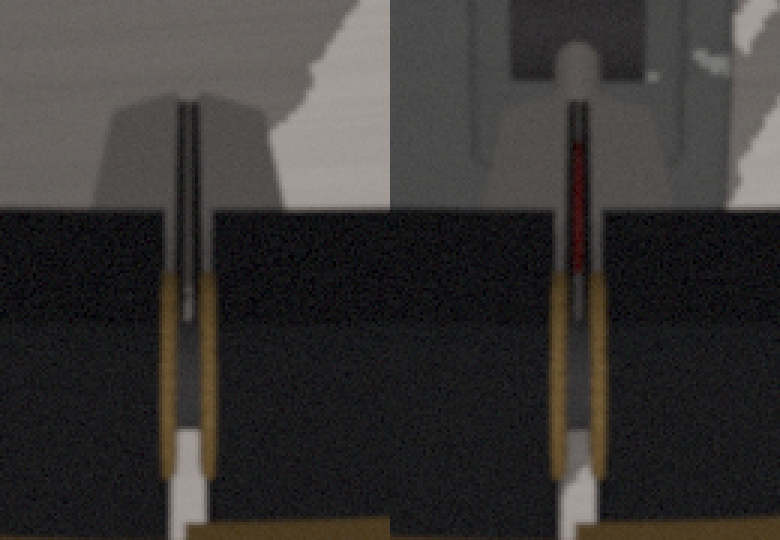

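The enlarged view shows the shut fingers as the grey trapezoid, with the red knob visible beneath them through the slit. The fingers passed above the knob, so the real tip height disagrees with the reported z. I'll test the wrist scale on the tester base.

Run:
```python
from h import *
s=np.load('s1.npy',allow_pickle=True).item()
for dz in(0,12,25):
    t=dict(s); t['eef_pos']=s['eef_pos']+[0,0,dz]
    P=[at('wrist',*p,30,t) for p in((94,113),(364,97),(363.5,218),(98,220))]
    print(dz,[x[:2].tolist() for x in P],[round(float(np.linalg.norm(P[i]-P[i-1])),1) for i in range(4)])
print(calibration('wrist')['hand_eye'][:3,3], s['finger_gap'], s['joints'])
```

```text
0 [[614.4, -72.3], [594.1, -356.4], [477.6, -349.5], [497.1, -62.7]] [117.7, 284.8, 116.7, 287.5]
12 [[616.9, -64.2], [595.9, -357.9], [475.4, -350.7], [495.6, -54.2]] [121.7, 294.4, 120.7, 297.2]
25 [[619.5, -55.3], [597.9, -359.4], [473.0, -352.0], [493.9, -45.0]] [126.0, 304.9, 125.1, 307.7]
[  66.25401754   -0.64520192 -209.67233596] 0.4113074794070602 [-6.42780524e-01  3.39016617e-01  1.46957206e+00  1.22247262e-05
  1.33295750e+00  9.93217882e-01]
```

```bash
python3 -m jog '[[0,[-0.3,0,0],0],[0,[-0.5,0,0],0],[0,[-0.4,0,0],0],[0,[0,0,0.25],0],[0,[0,0,0.25],0],[0,[0,0,0],0]]'
python3 - <<'E'
from h import *
im=camera('side'); s=read_state(); print(s['eef_pos'],s['wrist_force'])
o=cv2.resize(im[130:250,330:430,::-1],(600,720)[::1] and (500,600),interpolation=3)
w=calibration('side'); M=np.linalg.inv(w['cam_to_world'])
for dz in(0,25):
    q=w['mtx']@(M@np.r_[s['eef_pos']+[0,0,dz],1])[:3]; q=(q[:2]/q[2]-[330,130])*5; print(dz,q/5+[330,130]); cv2.circle(o,tuple(int(v) for v in q),4,(0,255,0),-1)
cv2.imwrite('pics/v5.png',o)
print([(x[0],x[1]) for x in blobs(im,'red',8)][:1])
E
```

```text
clock: 4.5
eef_pos: [474.9, -309.5, 62.1]
eef_rot: [-3.14, 0.003, -0.068]
wrist_force: [-0.1, 0.0, -0.2]
finger_gap: 0.5
finger_force: 0.0
[ 475.27543193 -309.75843274   63.06478787] [0.10308104 0.04871383 0.1161428 ]
0 [390.91031092 202.88203409]
25 [391.29222414 196.17096026]
[(np.int32(42), array([379.2, 189.1]))]
```

View pics/v5.png

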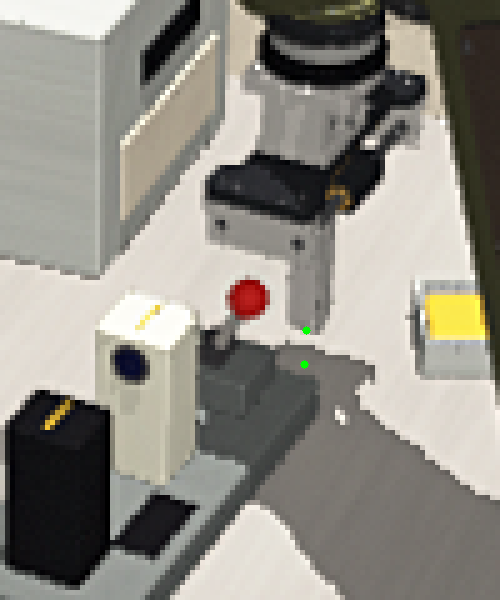

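The side view shows the tip about 25 mm above the reported TCP (upper green dot, at px 391,196). At this reported height the fingers face the knob, so I push now.

```bash
python3 -m jog '[[0,[0.2,0,0],0],[0,[0.2,0,0],0],[0,[0.15,0,0],0],[0,[0.12,0,0],0],[0,[0.12,0,0],0],[0,[0.12,0,0],0],[0,[0.1,0,0],0],[0,[0.1,0,0],0],[0,[0.06,0,0],0],[0,[0,0,0],0]]'
python3 - <<'E'
from h import *
im=camera('wrist'); s=read_state(); cv2.imwrite('pics/w3.png',im[:,:,::-1])
print([(x[0],x[1],at('wrist',*x[1],104,s)) for x in blobs(im,'red',60)])
im=camera('side');print([(x[0],x[1]) for x in blobs(im,'red',8)][:2])
E
```

```text
clock: 5.55
eef_pos: [534.0, -314.1, 64.2]
eef_rot: [-3.142, -0.0, -0.068]
wrist_force: [0.4, 0.2, -0.4]
finger_gap: 0.9
finger_force: 0.0
[(np.int32(891), array([50.7, 17.1]), array([ 701. , -169.6,  104. ])), (np.int32(2130), array([321.9, 250.1]), array([ 555.1, -314.6,  104. ]))]
[(np.int32(34), array([367., 185.])), (np.int32(51), array([284.2, 225.1]))]
```

```bash
python3 -m jog '[[0,[0.05,0,0],0],[0,[0.05,0,0],0],[0,[0,0,0],0],[0,[0,0,0],0]]'
python3 - <<'E'
from h import *
im=camera('wrist'); s=read_state()
print([(x[0],x[1],at('wrist',*x[1],103,s)) for x in blobs(im,'red',900)])
im=camera('side');print([(x[0],x[1]) for x in blobs(im,'red',8)][:2])
E
```

```text
clock: 6.05
eef_pos: [538.7, -314.5, 64.3]
eef_rot: [-3.142, -0.0, -0.068]
wrist_force: [-0.3, -0.5, -0.9]
finger_gap: 0.3
finger_force: 0.1
[(np.int32(932), array([50.3, 21.9]), array([ 703.5, -168.9,  103. ])), (np.int32(2082), array([321.9, 249.6]), array([ 560., -315.,  103.]))]
[(np.int32(32), array([365.3, 185.1])), (np.int32(51), array([284.2, 225.1]))]
```

```bash
python3 -m jog '[[0,[0.04,0,0],0],[0,[0.04,0,0],0],[0,[0,0,0],0],[0,[0,0,0],0]]'
python3 - <<'E'
from h import *
im=camera('wrist'); s=read_state()
print([(x[0],x[1],at('wrist',*x[1],102,s)) for x in blobs(im,'red',900)],s['eef_pos'],s['wrist_force'])
E
```

```text
clock: 6.55
eef_pos: [542.8, -314.8, 64.4]
eef_rot: [3.142, -0.0, -0.068]
wrist_force: [-0.2, -0.3, -1.0]
finger_gap: 0.8
finger_force: 0.2
[(np.int32(947), array([49.8, 26.4]), array([ 705.1, -168.2,  102. ])), (np.int32(2037), array([321.8, 248.7]), array([ 564.2, -315.3,  102. ]))] [ 542.74675285 -314.80953158   64.39185756] [ 0.13542603 -0.73008104 -1.23095302]
```

```bash
python3 -m jog '[[0,[-0.2,0,0],0],[0,[-0.2,0,-0.3],0],[20,[0,0,-0.7],0],[60,[0,0,-0.8],0],[94,[0,0,-0.7],0],[94,[-0.06,-0.5,0],0],[94,[-0.1,-0.86,0],0],[94,[-0.1,-0.86,0],0],[94,[-0.1,-0.86,0],0],[94,[-0.1,-0.86,0],0],[94,[-0.1,-0.86,0],0],[94,[-0.1,-0.86,0],0],[94,[-0.1,-0.86,0],0],[94,[-0.1,-0.86,0],0],[94,[-0.1,-0.86,0],0],[94,[-0.1,-0.86,0],0],[94,[-0.1,-0.86,0],0],[94,[-0.06,-0.4,0],0],[94,[0,0,0],-0.03]]'; python3 -m jog '[[94,[0,0,0],-0.047],[94,[0,0,0],-0.047],[94,[0,0,0],-0.047],[94,[0,0,0],-0.047],[94,[0,0,0],-0.047],[94,[0,0,0],-0.047],[94,[0,0,0],-0.047],[94,[0,0,0],-0.047],[94,[0,0,0],-0.047],[94,[0,0,0],-0.047],[94,[0,0,0],-0.047],[94,[0,0,0],-0.047],[94,[0,0,0],-0.047],[94,[0,0,0],-0.047],[94,[0,0,0],-0.047],[94,[0,0,0],-0.047],[94,[0,0,0],-0.047],[94,[0,0,0],-0.047],[94,[0,0,0],-0.047],[94,[0,0,0],0]]'
python3 - <<'E'
from h import *
s=read_state(); im=camera('wrist'); cv2.imwrite('pics/w4.png',im[:,:,::-1]); np.save('s4.npy',s,allow_pickle=True)
print(s['clock'],s['eef_pos'],s['eef_rot'])
for c in('blue','red'):
  print(c,[(x[0],x[1],at('wrist',*x[1],85,s)) for x in blobs(im,c,60)])
for q in ('cell_center','spare_red_center','spare_grey_center'):
  print(q,[(round(d['conf'],2),np.round(d['rect']).tolist()) for d in regions_of('wrist',q)[:2]])
im=camera('side');print([(x[0],x[1]) for x in blobs(im,'red',8)][:2])
E
```

```text
clock: 8.5
eef_pos: [496.4, 209.6, 189.2]
eef_rot: [-3.141, -0.0, 0.029]
wrist_force: [-0.1, -0.1, 0.5]
finger_gap: 94.2
finger_force: 0.0
clock: 10.5
eef_pos: [497.0, 207.2, 189.4]
eef_rot: [3.141, 0.0, 2.834]
wrist_force: [0.3, -0.0, 0.3]
finger_gap: 93.9
finger_force: 0.0
10.5 [496.97100017 207.19469027 189.44633719] [3.14133491e+00 2.87667506e-04 2.83353752e+00]
blue [(np.int32(500), array([326.5, 234. ]), array([497.8, 211.3,  85. ]))]
red [(np.int32(556), array([496.6,  51.7]), array([382. , 410.5,  85. ])), (np.int32(1064), array([175., 175.]), array([405.7,  99.7,  85. ])), (np.int32(379), array([326.1, 336.5]), array([592.4, 181.3,  85. ]))]
cell_center [(0.85, [329.0, 229.0, 29.0, 34.0])]
spare_red_center [(0.87, [328.0, 325.0, 22.0, 47.0])]
spare_grey_center [(0.74, [326.0, 279.0, 25.0, 43.0]), (0.44, [546.0, 287.0, 84.0, 52.0])]
[(np.int32(42), array([365. , 185.5])), (np.int32(57), array([281.7, 284.4]))]
```

View pics/w4.png

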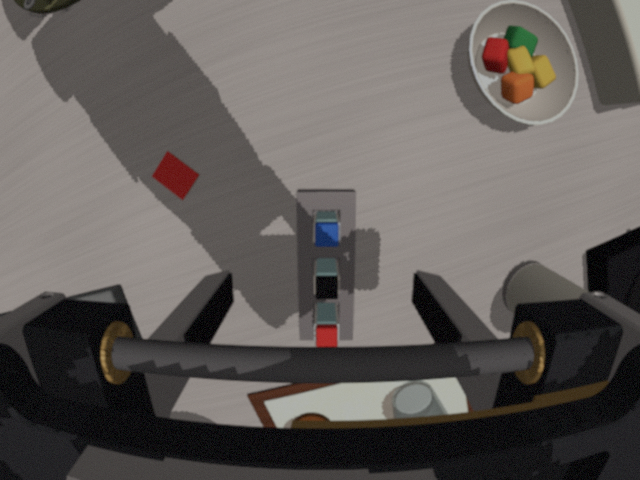

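The wrist view shows the row upright in the picture: blue cap at 326,234, rack edges at 298 and 355, fingertips centred on 322. So the tool needs about 3.5 mm along +y. The lever knob still shows at its far position in the side camera.

```bash
python3 -m jog '[[94,[0,0.07,0.3],0],[80,[0,0,0.5],0],[70,[0,0,0.6],0],[60,[0,0,0.6],0],[60,[0,0,0.5],0],[60,[0,0,0.4],0],[60,[0,0,0.2],0],[60,[0,0,0],0],[60,[0,0,0],0]]' 15
python3 - <<'E'
from h import *
s=read_state(); im=camera('side'); wi=camera('wrist'); print(s['eef_pos'],s['wrist_force'])
o=cv2.resize(im[220:340,230:360,::-1],(520,480),interpolation=3)
w=calibration('side'); M=np.linalg.inv(w['cam_to_world'])
for k in (-30,30):
    q=w['mtx']@(M@np.r_[s['eef_pos']+[.303*k,.953*k,25],1])[:3]; q=(q[:2]/q[2]-[230,220])*4; cv2.circle(o,tuple(int(v) for v in q),3,(0,255,0),-1)
b=cv2.resize(wi[180:340,270:370,::-1],(280,448),interpolation=3)
c=np.zeros((480,800,3),'uint8'); c[:,:520]=o; c[:448,520:]=b; cv2.imwrite('pics/v6.png',c)
print([(x[0],x[1],at('wrist',*x[1],85,s)) for x in blobs(wi,'blue',60)])
E
```

```text
clock: 11.65
eef_pos: [498.8, 211.0, 35.2]
eef_rot: [3.141, 0.001, 2.831]
wrist_force: [-0.0, 0.9, 0.1]
finger_gap: 60.0
finger_force: 0.0
[498.78383246 211.04179473  35.19539768] [-0.01678983  0.92627746  0.09382693]
[(np.int32(1649), array([320.7, 302.7]), array([497.3, 211.2,  85. ]))]
```

View pics/v6.png

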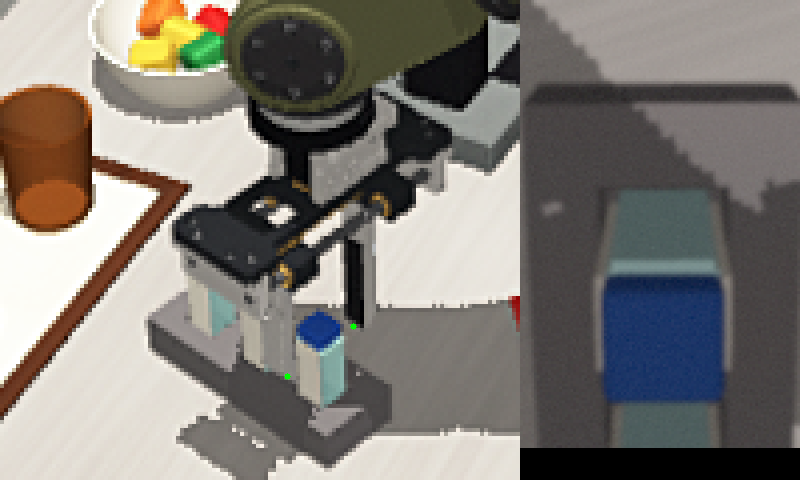

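The side crop shows the fingers straddling the blue cell, their tips at about z 60 on the green dots. The wrist crop shows the cap centred between them. I descend 17 mm more and close.

```bash
python3 -m jog '[[60,[0,0,0.1],0],[60,[0,0,0.14],0],[60,[0,0,0.1],0],[50,[0,0,0],0],[40,[0,0,0],0],[30,[0,0,0],0],[20,[0,0,0],0],[20,[0,0,0],0],[20,[0,0,0],0],[20,[0,0,0],0],[20,[0,0,0],0]]' 20
python3 - <<'E'
from h import *
s=read_state(); wi=camera('wrist'); print(s['eef_pos'],s['wrist_force'],s['finger_gap'],s['finger_force'])
print([(x[0],x[1],at('wrist',*x[1],85,s)) for x in blobs(wi,'blue',60)])
E
```

```text
clock: 12.85
eef_pos: [498.4, 210.9, 17.5]
eef_rot: [3.141, 0.0, 2.831]
wrist_force: [1.2, 0.6, 1.8]
finger_gap: 24.0
finger_force: 20.0
[498.41501338 210.9172695   17.47605908] [1.17972495 0.57616661 1.83819021] 24.011302663139205 19.982959628105164
[(np.int32(1971), array([322.5, 320. ]), array([497.7, 211.7,  85. ]))]
```

```bash
python3 -m jog '[[20,[0,0,-0.2],0],[20,[0,0,-0.4],0],[20,[0,0,-0.6],0],[20,[0,0,-0.6],0],[20,[0,0,-0.6],0],[20,[0,0,-0.4],0],[20,[0,0,0],0],[20,[0,0,0],0]]' 20; python3 -m jog '[[20,[-0.158,-0.326,0],0],[20,[-0.29,-0.62,0],0],[20,[-0.29,-0.62,0],0],[20,[-0.29,-0.62,0],0],[20,[-0.29,-0.62,0],0],[20,[-0.29,-0.62,0],0],[20,[-0.29,-0.62,0],0],[20,[-0.29,-0.62,0],0],[20,[-0.29,-0.62,0],0],[20,[-0.29,-0.62,0],0],[20,[-0.29,-0.62,0],0],[20,[-0.158,-0.326,0],0],[20,[0,0,0],0]]'; python3 -m jog '[[20,[0,0,0],0.0423],[20,[0,0,0],0.0423],[20,[0,0,0],0.0423],[20,[0,0,0],0.0423],[20,[0,0,0],0.0423],[20,[0,0,0],0.0423],[20,[0,0,0],0.0423],[20,[0,0,0],0.0423],[20,[0,0,0],0.0423],[20,[0,0,0],0.0423],[20,[0,0,0],0],[20,[0,0,0],0]]'
python3 - <<'E'
from h import *
s=read_state(); wi=camera('wrist'); cv2.imwrite('pics/w5.png',wi[:,:,::-1]); np.save('s5.npy',s,allow_pickle=True); si=camera('side'); cv2.imwrite('pics/s5.png',si[:,:,::-1])
print(s['clock'],s['eef_pos'],s['eef_rot'],s['finger_gap'],s['finger_force'])
for c in('blue','yellow','red'): print(c,[(x[0],x[1],at('wrist',*x[1],{'blue':225,'yellow':135,'red':102}[c],s)) for x in blobs(wi,c,30)])
w=calibration('side'); M=np.linalg.inv(w['cam_to_world'])
print('side blue',[(x[0],x[1],x[2]) for x in blobs(si,'blue',8)])
q=w['mtx']@(M@np.r_[s['eef_pos'][:2],219,1])[:3]; print(q/q[2])
E
```

```text
clock: 13.7
eef_pos: [498.1, 210.8, 157.0]
eef_rot: [-3.142, -0.0, 2.831]
wrist_force: [-0.7, -0.5, -0.5]
finger_gap: 23.9
finger_force: 20.0
clock: 15.0
eef_pos: [546.3, -165.9, 155.9]
eef_rot: [-3.142, -0.002, 2.829]
wrist_force: [-1.1, 0.4, -0.3]
finger_gap: 23.6
finger_force: 20.0
clock: 16.2
eef_pos: [546.7, -163.5, 157.0]
eef_rot: [-3.141, -0.0, 1.507]
wrist_force: [-0.4, 0.6, -1.2]
finger_gap: 23.7
finger_force: 20.0
16.2 [ 546.69936026 -163.49495298  157.0025766 ] [-3.14098627e+00 -3.25979969e-04  1.50706563e+00] 23.748500557331926 19.98088002204895
blue [(np.int32(1985), array([322.6, 318.6]), array([ 545.7, -162.3,  225. ]))]
yellow [(np.int32(494), array([533.9, 125.4]), array([696.9, -77.7, 135. ]))]
red [(np.int32(938), array([165.5,  15.1]), array([437. ,  27.3, 102. ])), (np.int32(734), array([519.4, 161.2]), array([ 702.9, -103.9,  102. ])), (np.int32(462), array([352.8, 409.2]), array([ 563.1, -313.5,  102. ]))]
side blue [(np.int32(546), array([558.9, 116.5]), array([521, 108,  73,  19], dtype=int32)), (np.int32(38), array([350.7, 178.1]), array([347, 175,   7,   7], dtype=int32)), (np.int32(937), array([269.2, 465.7]), array([236, 448,  71,  32], dtype=int32))]
[351.686489   178.17275858   1.        ]
```

```bash
python3 -m jog '[[20,[0,0,0.15],0],[20,[0,0,0.25],0],[20,[0,0,0.25],0],[20,[0,0,0.25],0],[20,[0,0,0.25],0],[20,[0,0,0.2],0],[20,[0,0,0.14],0],[20,[0,0,0],0],[20,[0,0,0],0],[20,[0,0,0],0]]' 20
python3 - <<'E'
from h import *
s=read_state(); wi=camera('wrist'); si=camera('side'); ti=camera('top')
print(s['clock'],s['eef_pos'],s['eef_rot'],s['finger_gap'],s['finger_force'],s['wrist_force'])
w=calibration('side'); M=np.linalg.inv(w['cam_to_world'])
print('side blue',[(x[0],x[1],x[2]) for x in blobs(si,'blue',8)],'red',[(x[0],x[1]) for x in blobs(si,'red',8)][:2])
q=w['mtx']@(M@np.r_[s['eef_pos'][:2],144,1])[:3]; print(q/q[2])
o=np.zeros((600,800,3),'uint8'); o[:480,:440]=cv2.resize(si[150:270,300:410,::-1],(440,480),interpolation=3); o[:270,440:]=cv2.resize(wi[:,:,::-1],(360,270),interpolation=2); o[300:540,440:]=cv2.resize(ti[215:295,340:460,::-1],(360,240),interpolation=3)
cv2.imwrite('pics/v7.png',o)
E
```

```text
clock: 17.3
eef_pos: [547.1, -164.6, 83.5]
eef_rot: [3.141, 0.0, 1.502]
wrist_force: [-0.1, -0.1, 0.0]
finger_gap: 24.0
finger_force: 20.0
17.3 [ 547.13664381 -164.57553735   83.46022785] [3.14059517e+00 2.92440948e-04 1.50232097e+00] 24.04680175412797 19.98090773820877 [-0.10010142 -0.07776056  0.04825228]
side blue [(np.int32(227), array([390.4,  87.5]), array([375,  82,  38,  11], dtype=int32)), (np.int32(614), array([554.6, 115.7]), array([512, 107,  82,  20], dtype=int32)), (np.int32(37), array([350.6, 199.7]), array([347, 197,   7,   7], dtype=int32)), (np.int32(937), array([269.2, 465.7]), array([236, 448,  71,  32], dtype=int32))] red [(np.int32(10), array([366.1, 183. ])), (np.int32(15), array([364.5, 187.5]))]
[351.46335562 199.95992034   1.        ]
```

View pics/v7.png

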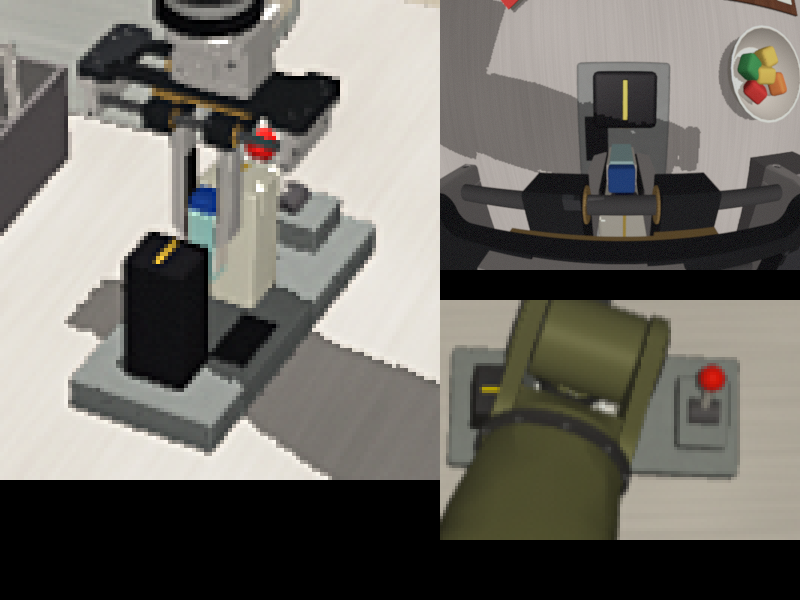

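The side crop shows the blue-capped cell upright between the posts, and the top crop shows the lever fully over. In the wrist crop the yellow centre marks on both posts sit slightly right of the cell's column, so I'll measure that offset.

Run:
```python
from h import *
s=read_state(); wi=camera('wrist'); cv2.imwrite('pics/w6.png',wi[:,:,::-1]); ti=camera('top')
T=lambda p:np.round([(p[0]-547)*.9976-(p[1]+164.5)*.069,(p[0]-547)*.069+(p[1]+164.5)*.9976],1)
for x in blobs(wi,'yellow',20): print(x, T(at('wrist',*x[1],135,s)))
for x in blobs(wi,'blue',200): print('cap',x[1],T(at('wrist',*x[1],150,s)))
k=cv2.imread('pics/top0.png')[:,:,::-1].copy()
h=cv2.cvtColor(k,cv2.COLOR_RGB2HSV)[240:255,350:412]; m=(abs(h[...,0].astype(int)-25)<8)&(h[...,1]>70)
for a,b in((0,30),(30,62)):
    v,u=np.nonzero(m[:,a:b]); p=(u.mean()+350+a,v.mean()+240); print(len(u),p,at('top',*p,135),T(at('top',*p,135)))
```

```text
(np.int32(429), array([574.5, 104.2]), array([560,  83,  33,  41], dtype=int32)) [123.7 100.6]
(np.int32(67), array([589.7, 143.7]), array([579, 129,  19,  21], dtype=int32)) [134.6  81.8]
(np.int32(65), array([569.1, 144.6]), array([563, 137,  15,  13], dtype=int32)) [120.2  79.7]
(np.int32(80), array([327.5, 401.5]), array([326, 384,   4,  37], dtype=int32)) [  1.4 -55.7]
cap [322.6 317.6] [-1.2  1. ]
40 (np.float64(359.125), np.float64(244.575)) [ 553.  -107.7  135. ] [ 2.1 57.1]
10 (np.float64(399.5), np.float64(246.0)) [ 545.7 -221.4  135. ] [  2.6 -56.9]
```

```bash
python3 -m jog '[[20,[0,0.025,0.01],0],[20,[0,0.025,0.01],0],[20,[0,0,0],0],[20,[0,0,0],0],[20,[0,0,0],0],[20,[0,0,0],0],[20,[0,0,0],0],[20,[0,0,0],0]]' 20
python3 - <<'E'
from cell import *
s=read_state(); print(s['eef_pos'],s['eef_rot'],s['finger_gap'],s['finger_force'],abs(s['qd']).max())
print(sign_off())
E
```

```text
clock: 18.35
eef_pos: [549.3, -164.7, 81.9]
eef_rot: [-3.142, 0.0, 1.502]
wrist_force: [0.6, -0.1, -0.2]
finger_gap: 24.4
finger_force: 20.0
[ 549.28818407 -164.6508013    81.85317794] [-3.14158416e+00  9.41568821e-06  1.50228048e+00] 24.409424715246473 19.980878233909607 0.0025271541338976996
the job is handed in; nothing more can be done
None
```

I handed in the job at 18.4 s with the lever fully over and the blue-capped cell held still by its frosted faces between the two lenses, about 1 mm off the measured beam point; no verdict was returned.

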